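Lock the spare tray stop into the tray line

ROBOT

A 6-joint arm with a two-finger parallel gripper is mounted at the origin on the work surface. World frame = base frame: x ahead of the robot, y to its left, z up, the work surface at z = 0. Lengths are in m, angles in rad, forces in N, time in s.
With the tool pointing down it reaches from about 0.25 to 0.725 m from the base axis. Payload 9.7 kg.
Tool frame: the origin (TCP) lies on the centre line of the jaws, within the pads' length; the fingertips stand 11 mm ahead of it and the grasp point (between the pads) lies 8 mm behind it; y points along the fingers, x is the direction in which the jaws open and shut, and the axes are right-handed (so a half turn about y gives the same grasp; the last joint's range is limited). The gripper opens to 85 mm and grips with 20 to 120 N. Pads are 22 mm wide; open, the fingers measure 114 mm over their backs; the gripper's body (76 mm by 85 mm) begins 54 mm behind the grasp point. The pads swing forward as they close: fully open they stand 13 mm farther back than shut.
Start: joints at [1.232, 0.087, 0.176, 1.66, 0, 1.571], TCP at [0.183, 0.519, 0.242] pointing down, gripper open.
Joint ranges: [-3.13, 3.13], [-0.85, 1.81], [-1.15, 1.24], [-2.2, 2.28], [-1.44, 1.52], [-3.14, 3.14]. Speed limits (rad/s): [2.22, 2.22, 2.57, 3.14, 3.14, 3.14].

INTERFACE

Orientations are given as a unit quaternion [w, x, y, z].
In Python, from workcell import monitor, cams, workorder gives the robot as it stands. The module is installed in compiled form; this text tells all that it offers.
- The arm moves only by the tool arm_command, never from a script. Its argument "targets" is a list of rows, each an object with "travel": the shift along the tool's x, y, z in m, a list of three; "twist": the turn about the tool's y in units of 8 degrees (1.0 is 8 degrees); "fingers": the closure, from -1 (fully open) to 1 (shut). A call has exactly 5 rows; each row is the pose to reach, as a shift and turn from the pose commanded when the call began, along the tool's axes at that moment; what a row does not reach only later rows make up. A row lasts 1/10 s, in which the tool goes at most 50 mm and 8.59 degrees, less where a joint would pass 70% of its speed; a pose out of reach is approached as far as the arm can. A call with a gripper value outside its range is refused whole. The fingers move at their own pace and stop on an object; "squeeze" is the grip in N (left out, the last holds). Time passes only in rows, so rows that repeat a pose let the fingers close, or fill a call up. It gives the time, the measured TCP pose, the force and the opening at its end, in the units of the state.
- monitor.get_obs(): the state, without advancing time (a new reading comes with each control period).
- cams.read_camera(name): name is "scene" or "top" or "wrist"; returns a dict with "pixels" (420x560x3 uint8, red, green, blue), "z_map" (420x560 float32, m along the optical axis (not along the pixel's ray), 0 where there is no reading), "K" (3x3 intrinsics, pixels), "R" (3x3) and "t" (3): a world point X has camera coordinates R X + t. Camera axes: x right, y down, z forward; pixel columns grow to the right and rows downward; lengths in m; the calibration is good to about 2 mm. A picture is of the moment at which its call begins.
- workorder.hand_in(): hands the job in, once; it reports no verdict.
The state is a dict: "clock": time; "joint_positions": joint angles; "qd": joint speeds; "effort": joint torques, N m; "ee_pos": TCP position; "ee_rot": TCP orientation; "wrist_force": force on the tool from outside, world axes, zero at the start; "ft_torque": the same for the moment, N m; "grip_width": opening from 0.0 (shut) to 1.0 (fully open).
Only numpy, scipy, OpenCV 4.12 (cv2) and the standard library are available. Lean on these libraries where they do the work, as an engineer would, in place of code of your own. Each camera call takes 0.05 s, during which the arm holds its last target.

TASK

Fit the spare tray stop to the tray line: put its T-shaped foot down lengthwise through the empty slot in the white deck, then turn it a quarter turn so that it is locked crosswise, its collar resting on the deck, like the stop already fitted beside it. Then let go. Leave the portion tamper and the yoghurt pot standing where they are.

Things in the scene. Friction and masses are not known exactly. Their poses are not given: they have to be found in the camera images.
- stop_mid (a point): Spare tray stop, loose, upright, 90 mm tall, about 0.3 kg. Upwards: steel foot bar 58 x 24, 12 high; neck 18 thick, 16 long; disc collar 56 across, 6 thick; stem 24 thick, 26 long; black handle bar 60 long, 16 wide, 30 high, parallel to the foot. Point: on its axis, 45 above its underside, 17 above the collar's, 30 below the handle's middle. x along foot and handle, z up; half turns look alike.
- slot (a point): Empty slot 72 x 34 mm through the fixed white deck plate (240 x 340, 8 thick, top 60 above the bench, hollow below). Point: slot centre, level with the deck's upper face; x along the slot, y across, z up. 180 mm away towards -y an identical stop sits fixed in the other slot, locked crosswise. A stop in the slot has 8 mm vertical play and turns freely either way, no detent.
- tamper_mid (a point): Portion tamper, a bystander, loose and upright: round steel disc foot 60 mm across, 10 mm thick, thin stem, round black knob 36 mm across; 92 mm tall. It stands at either of the two places where the spare stop may stand. This point is on its axis, half-way up, 46 mm above the bench; z up.
- pot_mid (a point): Yoghurt pot, a bystander, loose and upright: white with a blue band and foil lid, 72 mm across the lid, 74 mm tall. This point is on its axis, half-way up, 37 mm above the bench; z up.
Mind the look-alikes: they are no part of the job. What is shaped like the part that bears stop_mid but green, turquoise or yellow is not meant.

How it is judged:
On the way:
1. the foot has gone lengthwise down through the slot (horizontal distance between stop_mid and slot below 0.015 m and angle between stop_mid's own z axis and vertical below 0.12 rad and z of stop_mid in the frame of slot below 0.027 m and angle between the x axis of stop_mid and the x axis of slot, either way round below 0.45 rad), for 0.05 s.
At the end, for the whole second after the job is handed in: The spare stop stands upright (within 0.12 rad) in the empty slot, its axis within 15 mm of the slot's centre, its collar down on the deck (its mid point 12 to 21 mm above the deck's upper face), and its foot and handle lie across the slot within 0.3 rad (17 degrees) (horizontal distance between stop_mid and slot below 0.015 m and angle between stop_mid's own z axis and vertical below 0.12 rad and z of stop_mid in the frame of slot between 0.012 and 0.021 m and angle between the x axis of stop_mid and the y axis of slot, either way round below 0.3 rad); the robot touches nothing.
It fails at once if the portion tamper is shifted by more than 30 mm or knocked over (distance of tamper_mid from where it was at the start of the episode above 0.03 m or angle between tamper_mid's own z axis and vertical above 0.5 rad).
It fails at once if the yoghurt pot is shifted by more than 30 mm or knocked over (distance of pot_mid from where it was at the start of the episode above 0.03 m or angle between pot_mid's own z axis and vertical above 0.5 rad).
It also fails if it takes over 40 s, if anything falls off the work surface, if the arm or the gripper's body presses on something with over 40 N, if the wrist force passes 120 N, or if a joint passes its speed limit or range.

## Working session

There is one attempt and no reset: what is moved stays moved. The work goes in short steps, Python scripts to look and compute and a tool call to move; the robot and the scene stay as the last step left them, time stands still between calls to the robot, and variables do not carry over. Pictures are saved under pics/ and viewed, and the job is handed in when it is done.

Besides the shell and the picture viewer there is one more tool, called after "Request:" by a JSON object that holds its "method" and its "body". arm_command: Moves the arm, as the interface text tells. Its arguments: {"type":"object","properties":{"targets":{"type":"array"},"squeeze":{"type":"number"}},"required":["targets"]}

```bash
mkdir -p pics
cat > h.py <<'E'
from workcell import monitor, cams, workorder
import numpy as np, cv2
def snap(n,tag):
    c=cams.read_camera(n); cv2.imwrite(f'pics/{tag}.png',c['pixels'][:,:,::-1]); np.savez(f'pics/{tag}.npz',**c); return c
def world(c):
    z=c['z_map'].astype(float);K=c['K'];v,u=np.mgrid[:z.shape[0],:z.shape[1]]
    P=np.stack([(u-K[0,2])/K[0,0]*z,(v-K[1,2])/K[1,1]*z,z],-1)
    return (P-c['t'])@c['R']
E
python3 - <<'E'
from h import *
for n in('scene','top'):snap(n,n+'1')
o=monitor.get_obs()
print({k:np.round(v,3) for k,v in o.items()})
E
```

```text
{'clock': np.float64(0.1), 'joint_positions': array([ 1.232,  0.087,  0.175,  1.66 , -0.   ,  1.571]), 'qd': array([ 0.   , -0.001,  0.   ,  0.002, -0.001, -0.001]), 'effort': array([-1.0000e-03, -5.2156e+01,  4.6566e+01,  1.6000e-02, -0.0000e+00,
        0.0000e+00]), 'ee_pos': array([0.183, 0.519, 0.242]), 'ee_rot': array([-0.577,  0.577,  0.408, -0.409]), 'wrist_force': array([0.373, 0.647, 0.071]), 'ft_torque': array([ 0.032, -0.001, -0.075]), 'grip_width': np.float64(0.996)}
```

View pics/scene1.png

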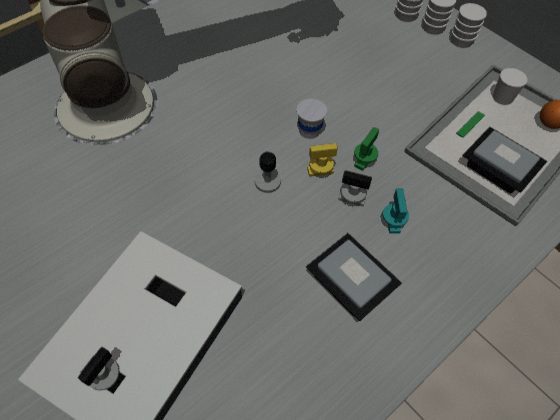

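View pics/top1.png

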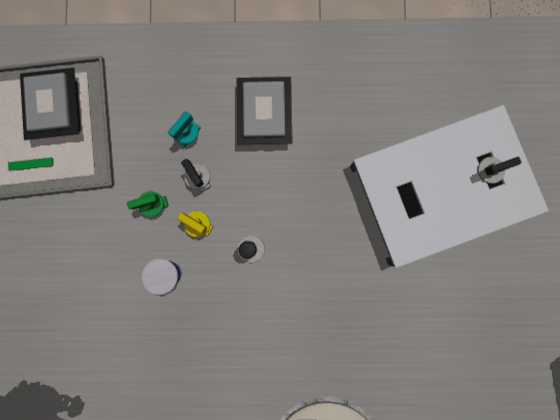

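The scene view shows the spare stop (black handle) at about (355,185), the tamper at (267,170), and the empty slot at (165,290). In the top view they are at (193,172), (250,248) and (410,200). Green, yellow and turquoise look-alikes surround the spare. Next I measure.

Run:
```python
from h import *
c=np.load('pics/top1.npz');W=world(c);im=c['pixels'].astype(int);v,u=np.mgrid[:420,:560]
def rect(P,name):
    P=P.astype(np.float32); r=cv2.minAreaRect((P[:,:2]*1000).astype(np.float32)); m=np.linalg.eigh(np.cov(P[:,:2].T))
    ax=m[1][:,1]; print(name,len(P),'rect',np.round(r[0],1),np.round(r[1],1),round(r[2],1),'mean',np.round(P.mean(0),4),'pca deg',np.round(np.degrees(np.arctan2(ax[1],ax[0])),1))
def near(a,b,r):return (abs(u-a)<r)&(abs(v-b)<r)
z=W[...,2]
for nm,a,b in(('spare',193,172),('fixed',503,165),('teal',181,125),('green',144,202),('yellow',193,223),('tamper',248,249),('pot',160,277)):
    m=near(a,b,24); zt=np.percentile(z[m],99.5)
    lo=zt-.008; rect(W[m&(z>lo)&(z<zt+.01)],nm+' top z=%.3f'%zt)
deck=(z>.052)&(z<.068)&(u>340); rect(W[deck],'deck'); print(np.median(z[deck]))
print('below in slot', np.median(z[near(410,200,5)]))
# slot: deck-mask hole contour mapped to plane z=.06
K=c['K'];R=c['R'];t=c['t']
d=np.stack([(u-K[0,2])/K[0,0],(v-K[1,2])/K[1,1],np.ones_like(u)],-1)@R
C=-R.T@t; zp=np.median(z[deck]); Q=C+d*((zp-C[2])/d[...,2])[...,None]
dark=(im.sum(-1)<250)&near(410,200,25); rect(Q[dark],'slot dark')
hole=(z<.05)&near(410,200,25); rect(Q[hole],'slot hole')
print('bench z',np.median(z[300:380,200:260]),'cam',C)
# spare collar
m=near(197,178,20); zz=z[m]; print(np.histogram(zz,bins=np.arange(-.01,.11,.01)))
col=m&(z>.025)&(z<.04); rect(W[col],'collar')
x,y,_=cv2.split(W[col]) if 0 else (W[col][:,0],W[col][:,1],0)
(e,rad)=cv2.minEnclosingCircle((W[col][:,:2]*1000).astype(np.float32));print(e,rad)
```

```text
spare top z=0.092 231 rect [603.6 271.2] [59.  16.1] 32.2 mean [0.6035 0.2709 0.0894] pca deg -148.2
fixed top z=0.868 0 rect [0. 0.] [0. 0.] 0.0 mean [nan nan nan] pca deg nan
teal top z=0.092 233 rect [704.5 297. ] [16.4 59.1] 49.9 mean [0.7037 0.2965 0.089 ] pca deg 140.2
green top z=0.093 232 rect [545.4 371.8] [16.4 59.2] 16.1 mean [0.5453 0.3712 0.0894] pca deg 106.0
yellow top z=0.899 16 rect [466.1  81.9] [0. 0.] 0.0 mean [0.4661 0.0819 0.8988] pca deg 90.0
tamper top z=0.867 0 rect [0. 0.] [0. 0.] 0.0 mean [nan nan nan] pca deg nan
pot top z=0.077 1001 rect [393.  337.1] [71.  70.8] 15.0 mean [0.3928 0.337  0.0742] pca deg 107.0
deck 17636 rect [ 575.  -265.5] [240.4 343. ] 19.6 mean [ 0.5727 -0.2635  0.0602] pca deg 109.6
0.06017633848593722
below in slot 0.0012406608863061498
slot dark 530 rect [ 545.6 -179.4] [70.4 33.1] 18.9 mean [ 0.5453 -0.1793  0.0602] pca deg -160.5
slot hole 516 rect [ 544.  -178.7] [71.1 31.2] 19.7 mean [ 0.544  -0.1788  0.0602] pca deg -160.2
bench z 0.0004295134645891513 cam [0.46605941 0.08192211 0.89881765]
(array([501, 388,  33,   2, 294,   6,  13,  18,  19, 163,  78]), array([-0.01,  0.  ,  0.01,  0.02,  0.03,  0.04,  0.05,  0.06,  0.07,
        0.08,  0.09,  0.1 ]))
collar 296 rect [602.5 270. ] [52.7 53.9] 42.5 mean [0.6031 0.2678 0.0338] pca deg 130.3
(603.8872680664062, 270.92266845703125) 28.075708389282227
  avg = a.mean(axis, **keepdims_kw)
  ret = um.true_divide(
<stdin>:4: RuntimeWarning: Degrees of freedom <= 0 for slice
  c *= np.true_divide(1, fact)
  c *= np.true_divide(1, fact)
<stdin>:5: RuntimeWarning: Mean of empty slice.
```

Run:
```python
from h import *
c=np.load('pics/scene1.npz');W=world(c);im=c['pixels'];z=W[...,2];v,u=np.mgrid[:420,:560]
m=(abs(u-355)<20)&(abs(v-182)<22)&(im.sum(-1)<150)&(z>.055)
P=W[m];print(len(P),P.mean(0),P.min(0),P.max(0)); r=cv2.minAreaRect((P[P[:,2]>.082][:,:2]*1000).astype(np.float32));print(r)
m=(abs(u-165)<25)&(abs(v-290)<22)
K=c['K'];R=c['R'];t=c['t'];d=np.stack([(u-K[0,2])/K[0,0],(v-K[1,2])/K[1,1],np.ones_like(u)],-1)@R
C=-R.T@t;Q=C+d*((.06-C[2])/d[...,2])[...,None]
print(cv2.minAreaRect((Q[m&(z<.05)][:,:2]*1000).astype(np.float32)))
b=cv2.resize(im[120:240,280:420,::-1],None,fx=5,fy=5,interpolation=cv2.INTER_CUBIC);cv2.imwrite('pics/crop1.png',b)
```

```text
358 [0.61096396 0.26303374 0.08969413] [ 0.58044359 -0.28798406  0.05682124] [0.97176736 0.29009928 0.96223097]
((774.294189453125, -12.50860595703125), (58.33432388305664, 675.3713989257812), 30.69804573059082)
((546.4165649414062, -180.0813446044922), (68.89302062988281, 31.847455978393555), 19.648319244384766)
```

```bash
cat >> h.py <<'E'
from scipy.spatial.transform import Rotation as Ro
def pose():
    o=monitor.get_obs(); w,x,y,z=o['ee_rot']; return o,np.array(o['ee_pos']),Ro.from_quat([x,y,z,w]).as_matrix()
def plan(p,yaw_x=None,M=None):
    o,e,R0=pose(); d=R0.T@(np.array(p)-e); print('clock',o['clock'],'ee',np.round(e,4),'travel',np.round(d,4))
    xa=R0[:,0]; cur=np.degrees(np.arctan2(xa[1],xa[0])); print('tool x yaw',round(cur,2),'tool y',np.round(R0[:,1],3),'z',np.round(R0[:,2],3),'q',np.round(o['joint_positions'],3),'grip',round(float(o['grip_width']),3),'F',np.round(o['wrist_force'],1))
    if yaw_x is not None:
        dd=(yaw_x-cur+90)%180-90; print('world yaw change',dd,'twist about tool y units',-dd/8,' alt',-(dd-np.sign(dd)*180)/8)
E
python3 - <<'E'
from h import *
plan([.6035,.271,.15],122.2)
c=np.load('pics/top1.npz');W=world(c);im=c['pixels'].astype(int)
y=(im[...,0]>150)&(im[...,1]>120)&(im[...,2]<80); P=W[y]; P=P[(P[:,2]>.08)&(P[:,2]<.1)];print('yellow',P.mean(0))
E
```

```text
clock 0.1 ee [0.1827 0.5186 0.2416] travel [-0.0935  0.0918 -0.4791]
tool x yaw 70.59 tool y [-0.    -0.001 -1.   ] z [-0.943  0.332 -0.   ] q [ 1.232  0.087  0.175  1.66  -0.     1.571] grip 0.996 F [0.4 0.6 0.1]
world yaw change 51.61428825212985 twist about tool y units -6.451786031516232  alt 16.04821396848377
yellow [0.50199122 0.27172715 0.08981117]
```

View pics/crop1.png

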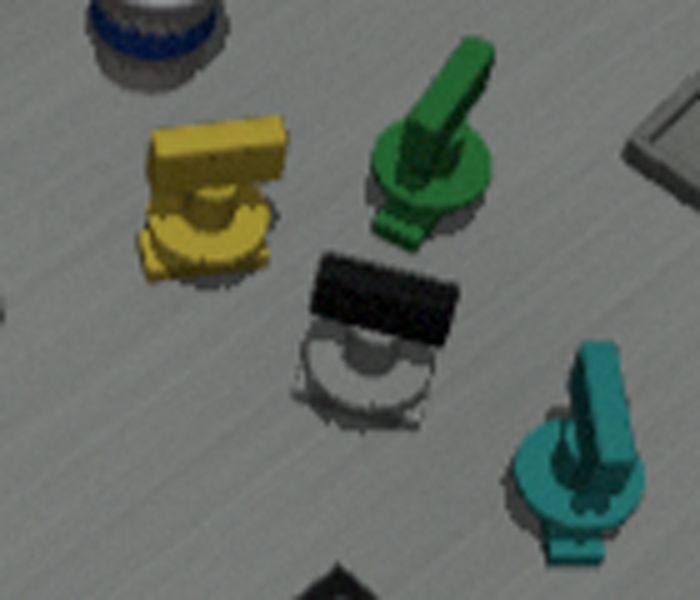

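The crop shows the black-handled spare, standing clear, with its handle parallel to its foot. I move above it.

Request:
{"method": "arm_command", "body": {"targets": [{"travel": [-0.009, 0.009, -0.048], "twist": -1.0, "fingers": -1}, {"travel": [-0.018, 0.018, -0.096], "twist": -2.0, "fingers": -1}, {"travel": [-0.027, 0.027, -0.144], "twist": -3.0, "fingers": -1}, {"travel": [-0.036, 0.036, -0.192], "twist": -4.0, "fingers": -1}, {"travel": [-0.045, 0.045, -0.24], "twist": -5.0, "fingers": -1}]}}

```text
clock: 0.6
ee_pos: [0.3822, 0.4032, 0.1995]
ee_rot: [0.405, -0.405, -0.579, 0.58]
wrist_force: [-0.1, 0.1, 0.2]
grip_width: 0.999
```

```bash
python3 -c "
from h import *
plan([.6035,.271,.15],122.2)"
```

```text
clock 0.6 ee [0.3822 0.4032 0.1995] travel [-0.2001  0.0495 -0.1626]
tool x yaw 110.05 tool y [-0. -0. -1.] z [-0.939 -0.343  0.   ] q [0.812 0.089 0.095 1.577 0.    0.462] grip 0.999 F [-0.1  0.1  0.2]
world yaw change 12.145294570248737 twist about tool y units -1.5181618212810921  alt 20.98183817871891
```

Request:
{"method": "arm_command", "body": {"targets": [{"travel": [-0.037, 0.009, -0.03], "twist": -0.5, "fingers": -1}, {"travel": [-0.075, 0.018, -0.061], "twist": -1.0, "fingers": -1}, {"travel": [-0.112, 0.028, -0.091], "twist": -1.45, "fingers": -1}, {"travel": [-0.15, 0.037, -0.122], "twist": -1.45, "fingers": -1}, {"travel": [-0.187, 0.045, -0.152], "twist": -1.45, "fingers": -1}]}}

```text
clock: 1.1
ee_pos: [0.5885, 0.2782, 0.1542]
ee_rot: [0.347, -0.346, -0.616, 0.617]
wrist_force: [0.5, 0.7, 0.2]
grip_width: 0.999
```

Request:
{"method": "arm_command", "body": {"targets": [{"travel": [0, 0, 0], "twist": 0, "fingers": -1}, {"travel": [0, 0, 0], "twist": 0, "fingers": -1}, {"travel": [0, 0, 0], "twist": 0, "fingers": -1}, {"travel": [0, 0, 0], "twist": 0, "fingers": -1}, {"travel": [0, 0, 0], "twist": 0, "fingers": -1}]}}

```text
clock: 1.6
ee_pos: [0.5864, 0.2806, 0.1558]
ee_rot: [-0.346, 0.346, 0.617, -0.616]
wrist_force: [-0.3, 0.2, 0.2]
grip_width: 1.001
```

```bash
python3 -c "
from h import *
plan([.6035,.271,.15],122.2)
snap('wrist','w1')"
```

```text
clock 1.6 ee [0.5864 0.2806 0.1558] travel [-0.0171  0.0058 -0.0096]
tool x yaw 121.4 tool y [ 0.001  0.    -1.   ] z [-0.854 -0.521 -0.001] q [ 0.446  0.314  0.273  1.529  0.    -0.102] grip 1.001 F [-0.3  0.2  0.2]
world yaw change 0.8007912410397608 twist about tool y units -0.1000989051299701  alt 22.39990109487003
```

View pics/w1.png

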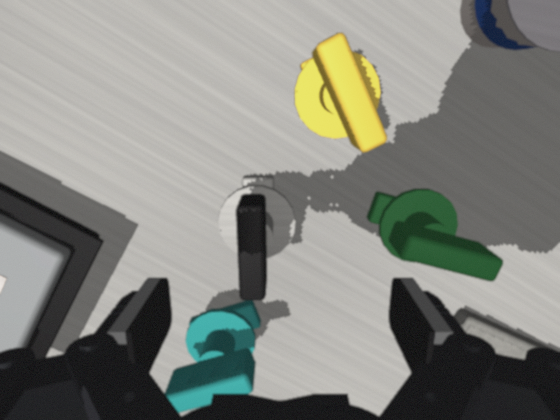

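The wrist view shows the spare's black handle at about (252,245), nearly vertical between the fingers. Everything else is clear of them. I refine its position from this view.

Run:
```python
from h import *
c=np.load('pics/w1.npz');W=world(c);im=c['pixels'].astype(int);v,u=np.mgrid[:420,:560]
z=W[...,2]
m=(abs(u-252)<40)&(v>180)&(v<310)&(im.sum(-1)<200)&(z>.08)&(z<.1)
P=W[m];print(len(P),P.mean(0),cv2.minAreaRect((P[:,:2]*1000).astype(np.float32)))
m=(abs(u-255)<45)&(v>170)&(v<310)&(z>.027)&(z<.04)
P=W[m];print(len(P),cv2.minEnclosingCircle((P[:,:2]*1000).astype(np.float32)))
```

```text
2572 [0.60206874 0.27084743 0.08857585] ((604.3565673828125, 272.0478210449219), (59.37310028076172, 14.930986404418945), 31.549345016479492)
2490 ((631.4852905273438, 273.8011474609375), 54.666099548339844)
```

Request:
{"method": "arm_command", "body": {"targets": [{"travel": [-0.017, 0.01, -0.01], "twist": -0.1, "fingers": -1}, {"travel": [-0.017, 0.03, -0.01], "twist": -0.1, "fingers": -1}, {"travel": [-0.017, 0.05, -0.01], "twist": -0.1, "fingers": -1}, {"travel": [-0.017, 0.05, -0.01], "twist": -0.1, "fingers": -1}, {"travel": [-0.017, 0.05, -0.01], "twist": -0.1, "fingers": -1}]}}

```text
clock: 2.15
ee_pos: [0.6041, 0.2706, 0.1057]
ee_rot: [0.342, -0.342, -0.619, 0.619]
wrist_force: [0.5, -0.7, 1.0]
grip_width: 1.0
```

```bash
python3 -c "
from h import *
plan([.604,.2713,.067],122.)"
```

```text
clock 2.15 ee [0.6041 0.2706 0.1057] travel [ 0.0006  0.0387 -0.0003]
tool x yaw 122.15 tool y [-0. -0. -1.] z [-0.847 -0.532  0.   ] q [ 0.421  0.347  0.218  1.442 -0.    -0.14 ] grip 1.0 F [ 0.5 -0.7  1. ]
world yaw change -0.14958775189735718 twist about tool y units 0.018698468987169647  alt -22.481301531012832
```

Request:
{"method": "arm_command", "body": {"targets": [{"travel": [0, 0.02, 0], "twist": 0, "fingers": -1}, {"travel": [0, 0.039, 0], "twist": 0, "fingers": -1}, {"travel": [0, 0.039, 0], "twist": 0, "fingers": -1}, {"travel": [0, 0.039, 0], "twist": 0, "fingers": 1}, {"travel": [0, 0.039, 0], "twist": 0, "fingers": 1}], "squeeze": 60}}

```text
clock: 2.65
ee_pos: [0.6052, 0.2708, 0.0682]
ee_rot: [-0.342, 0.343, 0.62, -0.618]
wrist_force: [-0.1, -0.3, 0.3]
grip_width: 0.689
```

Request:
{"method": "arm_command", "body": {"targets": [{"travel": [0, 0, 0], "twist": 0, "fingers": 1}, {"travel": [0, 0, 0], "twist": 0, "fingers": 1}, {"travel": [0, 0, 0], "twist": 0, "fingers": 1}, {"travel": [0, 0, 0], "twist": 0, "fingers": 1}, {"travel": [0, 0, 0], "twist": 0, "fingers": 1}]}}

```text
clock: 3.15
ee_pos: [0.6048, 0.2706, 0.0673]
ee_rot: [-0.342, 0.342, 0.619, -0.618]
wrist_force: [-2.1, -0.3, 6.0]
grip_width: 0.231
```

Request:
{"method": "arm_command", "body": {"targets": [{"travel": [0, 0, 0], "twist": 0, "fingers": 1}, {"travel": [0, 0, 0], "twist": 0, "fingers": 1}, {"travel": [0, -0.01, 0], "twist": 0, "fingers": 1}, {"travel": [0, -0.03, 0], "twist": 0, "fingers": 1}, {"travel": [0, -0.05, 0], "twist": 0, "fingers": 1}]}}

```text
clock: 3.65
ee_pos: [0.6041, 0.2701, 0.1165]
ee_rot: [0.342, -0.342, -0.618, 0.619]
wrist_force: [0.1, 0.3, -2.1]
grip_width: 0.228
```

```bash
python3 -c "
from h import *
plan([.604,.2713,.167],122.)
snap('wrist','w2');snap('scene','s2')"
```

```text
clock 3.65 ee [0.6041 0.2701 0.1165] travel [ 0.0011 -0.0505 -0.0005]
tool x yaw 122.11 tool y [-0.001 -0.001 -1.   ] z [-0.847 -0.532  0.001] q [ 0.421  0.346  0.238  1.464 -0.    -0.14 ] grip 0.228 F [ 0.1  0.3 -2.1]
world yaw change -0.11072496986709268 twist about tool y units 0.013840621233386585  alt -22.486159378766615
```

View pics/s2.png

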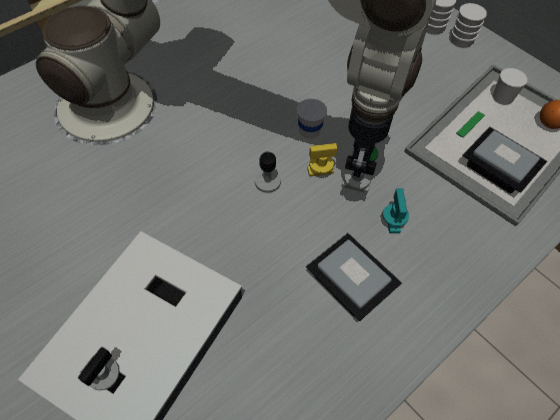

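View pics/w2.png

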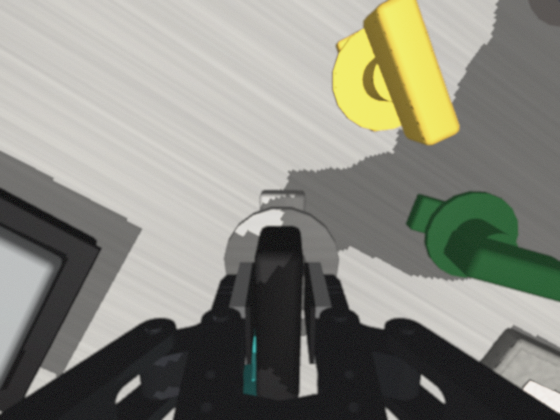

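The stop is held: load is about 2 N and its foot hangs clear below the fingers. I carry it to above the slot.

Request:
{"method": "arm_command", "body": {"targets": [{"travel": [-0.03, -0.02, 0.025], "twist": 0.3, "fingers": 1}, {"travel": [-0.065, -0.045, 0.054], "twist": 0.6, "fingers": 1}, {"travel": [-0.1, -0.045, 0.083], "twist": 0.9, "fingers": 1}, {"travel": [-0.135, -0.045, 0.112], "twist": 1.2, "fingers": 1}, {"travel": [-0.17, -0.045, 0.141], "twist": 1.5, "fingers": 1}]}}

```text
clock: 4.25
ee_pos: [0.5747, 0.0497, 0.1603]
ee_rot: [0.406, -0.405, -0.579, 0.58]
wrist_force: [0.8, 0.2, -2.9]
grip_width: 0.23
```

```bash
python3 -c "
from h import *
plan([.545,-.18,.16],109.6)"
```

```text
clock 4.25 ee [0.5747 0.0497 0.1603] travel [-0.2057  0.0004  0.1066]
tool x yaw 110.03 tool y [-0.001 -0.    -1.   ] z [-0.94  -0.343  0.001] q [ 0.086  0.136  0.071  1.507 -0.    -0.263] grip 0.23 F [ 0.8  0.2 -2.9]
world yaw change -0.43125274622511256 twist about tool y units 0.05390659327813907  alt -22.44609340672186
```

Request:
{"method": "arm_command", "body": {"targets": [{"travel": [-0.041, 0, 0.021], "twist": 0.05, "fingers": 1}, {"travel": [-0.082, 0, 0.042], "twist": 0.05, "fingers": 1}, {"travel": [-0.123, 0, 0.063], "twist": 0.05, "fingers": 1}, {"travel": [-0.164, 0, 0.084], "twist": 0.05, "fingers": 1}, {"travel": [-0.2, 0, 0.103], "twist": 0.05, "fingers": 1}]}}

```text
clock: 4.75
ee_pos: [0.5466, -0.1739, 0.1602]
ee_rot: [0.407, -0.407, -0.578, 0.578]
wrist_force: [1.0, 0.3, -3.0]
grip_width: 0.229
```

Request:
{"method": "arm_command", "body": {"targets": [{"travel": [0, 0, 0], "twist": 0, "fingers": 1}, {"travel": [0, 0, 0], "twist": 0, "fingers": 1}, {"travel": [0, 0, 0], "twist": 0, "fingers": 1}, {"travel": [0, 0, 0], "twist": 0, "fingers": 1}, {"travel": [0, 0, 0], "twist": 0, "fingers": 1}]}}

```text
clock: 5.25
ee_pos: [0.5477, -0.1708, 0.1611]
ee_rot: [-0.407, 0.407, 0.579, -0.579]
wrist_force: [-1.3, -0.1, -2.7]
grip_width: 0.225
```

```bash
python3 -c "
from h import *
plan([.545,-.18,.16],109.6)
snap('wrist','w3');snap('scene','s3');snap('top','t3')
a=cv2.imread('pics/s3.png')[200:400,60:290];b=cv2.imread('pics/w3.png')
cv2.imwrite('pics/m3.png',np.hstack([cv2.resize(a,(460,400)),cv2.resize(b[120:420],(330,400))]))"
```

```text
clock 5.25 ee [ 0.5477 -0.1708  0.1611] travel [-0.0078  0.0011  0.0057]
tool x yaw 109.81 tool y [-0.  0. -1.] z [-0.941 -0.339  0.   ] q [-0.302  0.128  0.064  1.507  0.    -0.648] grip 0.225 F [-1.3 -0.1 -2.7]
world yaw change -0.20940886085203658 twist about tool y units 0.026176107606504573  alt -22.473823892393497
```

View pics/m3.png

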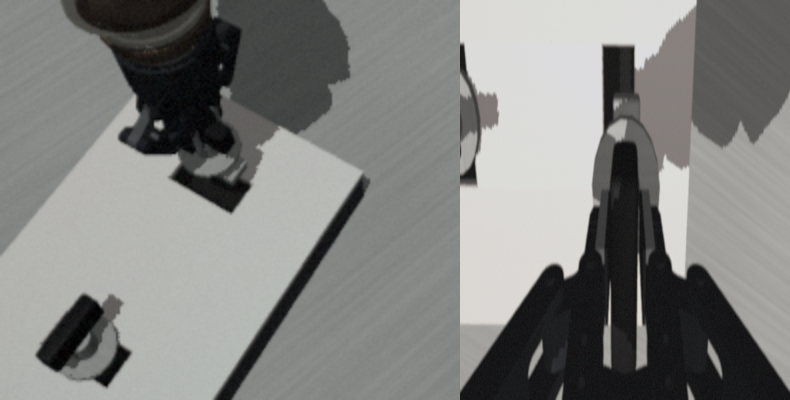

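View pics/w3.png

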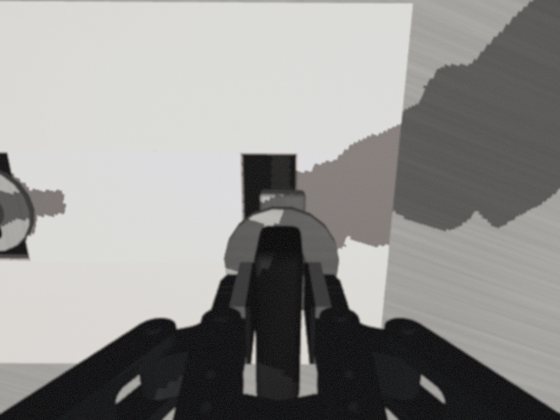

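Run:
```python
from h import *
c=np.load('pics/w3.npz');W=world(c);im=c['pixels'].astype(int);v,u=np.mgrid[:420,:560];z=W[...,2]
K=c['K'];R=c['R'];t=c['t'];d=np.stack([(u-K[0,2])/K[0,0],(v-K[1,2])/K[1,1],np.ones_like(u)],-1)@R
C=-R.T@t;Q=C+d*((.06-C[2])/d[...,2])[...,None]
m=(v>145)&(v<188)&(u>230)&(u<305)&(im.sum(-1)<300)
e=np.radians(19.6);X=np.array([np.cos(e),np.sin(e)]);Y=np.array([-X[1],X[0]])
P=Q[m][:,:2]; r=cv2.minAreaRect((P*1000).astype(np.float32));print(r)
xs=P@X;ys=P@Y;print('far end',xs.max(),'across',ys.min(),ys.max(),'expected centre',np.array([.545,-.18])@X,np.array([.545,-.18])@Y)
print('centre est',(xs.max()-.036),(ys.min()+ys.max())/2)
TC=np.array([.5477,-.1708]);print('tcp',TC@X,TC@Y)
zc=np.median(z[225:240,245:260]);print('collar z',zc)
m=(z>zc-.006)&(z<zc+.006)&(u>215)&(u<345)&(v>200)&(v<300)
P=W[m][:,:2].astype(np.float32);A=np.c_[2*P,np.ones(len(P))]
h=cv2.convexHull(P*1000)[:,0]/1000;hx=h@X;hy=h@Y;print('collar along max',hx.max()-.028,'across mid',(hy.min()+hy.max())/2,np.ptp(hy))
# handle side edges across
```

```text
((521.135986328125, -187.60552978515625), (20.339506149291992, 33.626991271972656), 19.70482063293457)
far end 0.4382068354169606 across -0.3683483407514237 -0.33471902402337383 expected centre 0.4530400292140308 -0.3523914470156024
centre est 0.4022068354169606 -0.3515336823873988
tcp 0.4586697387782588 -0.34463023768828493
collar z 0.12682408518657784
collar along max 0.438839505601803 across mid -0.34462044253468127 0.05524979971473004
```

Run:
```python
from h import *
c=np.load('pics/w3.npz');W=world(c);v,u=np.mgrid[:420,:560];z=W[...,2]
e=np.radians(19.6);X=np.array([np.cos(e),np.sin(e)])
m=(abs(z-.1268)<.006)&(u>215)&(u<345)&(v>200)&(v<300)
print('collar along', np.percentile(W[m][:,:2]@X,.3)+.028)
plan([.5452,-.1797,.16],109.6)
```

```text
collar along 0.46000738271032027
clock 5.4 ee [ 0.5477 -0.1712  0.1612] travel [-0.0072  0.0012  0.0052]
tool x yaw 109.78 tool y [ 0.  0. -1.] z [-0.941 -0.338 -0.   ] q [-0.303  0.128  0.064  1.507  0.    -0.648] grip 0.227 F [ 0.2 -0.4 -2.7]
world yaw change -0.1750027416477451 twist about tool y units 0.021875342705968137  alt -22.478124657294032
```

Request:
{"method": "arm_command", "body": {"targets": [{"travel": [-0.007, 0, 0.006], "twist": 0, "fingers": 1}, {"travel": [-0.007, 0, 0.006], "twist": 0, "fingers": 1}, {"travel": [-0.007, 0.01, 0.006], "twist": 0, "fingers": 1}, {"travel": [-0.007, 0.02, 0.006], "twist": 0, "fingers": 1}, {"travel": [-0.007, 0.02, 0.006], "twist": 0, "fingers": 1}]}}

```text
clock: 5.9
ee_pos: [0.5433, -0.1801, 0.1387]
ee_rot: [0.408, -0.406, -0.578, 0.579]
wrist_force: [-0.5, -0.5, -2.6]
grip_width: 0.228
```

Run:
```python
from h import *
plan([.5448,-.1800,.103],109.6)
snap('scene','s4');c=snap('wrist','w4')
a=cv2.imread('pics/s4.png')[220:340,90:270];cv2.imwrite('pics/m4.png',np.hstack([cv2.resize(a,(480,320)),cv2.resize(c['pixels'][100:400,150:400,::-1],(267,320))]))
```

```text
clock 5.9 ee [ 0.5433 -0.1801  0.1387] travel [-0.0004  0.0357 -0.0016]
tool x yaw 109.71 tool y [-0.003  0.001 -1.   ] z [-0.941 -0.337  0.003] q [-0.32   0.129  0.022  1.467  0.    -0.664] grip 0.228 F [-0.5 -0.5 -2.6]
world yaw change -0.1106176133800858 twist about tool y units 0.013827201672510725  alt -22.486172798327487
```

View pics/m4.png

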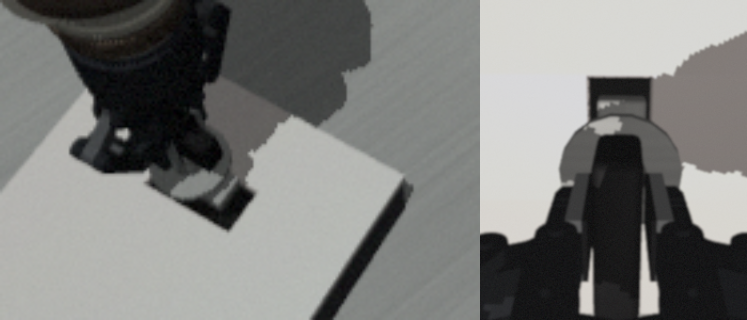

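The foot sits inside the slot outline in both views, centred across it at wrist crop (620,105). I lower it.

Request:
{"method": "arm_command", "body": {"targets": [{"travel": [0, 0.008, -0.001], "twist": 0, "fingers": 1}, {"travel": [0, 0.016, -0.001], "twist": 0, "fingers": 1}, {"travel": [0, 0.024, -0.001], "twist": 0, "fingers": 1}, {"travel": [0, 0.03, -0.001], "twist": 0, "fingers": 1}, {"travel": [0, 0.036, -0.001], "twist": 0, "fingers": 1}]}}

```text
clock: 6.5
ee_pos: [0.545, -0.18, 0.1044]
ee_rot: [0.407, -0.407, -0.578, 0.578]
wrist_force: [0.2, 0.2, -2.0]
grip_width: 0.228
```

Request:
{"method": "arm_command", "body": {"targets": [{"travel": [0, 0, 0], "twist": 0, "fingers": 1}, {"travel": [0, 0, 0], "twist": 0, "fingers": 1}, {"travel": [0, 0, 0], "twist": 0, "fingers": 1}, {"travel": [0, 0, 0], "twist": 0, "fingers": 1}, {"travel": [0, 0, 0], "twist": 0, "fingers": 1}]}}

```text
clock: 7.0
ee_pos: [0.5453, -0.1801, 0.1054]
ee_rot: [-0.407, 0.407, 0.578, -0.578]
wrist_force: [0.9, -0.5, -2.3]
grip_width: 0.225
```

Run:
```python
from h import *
plan([.5448,-.1800,.103],19.6)
snap('scene','s5');c=snap('wrist','w5');W=world(c)
z=W[...,2];print('collar z',np.median(z[225:240,245:260]))
a=cv2.imread('pics/s5.png')[220:340,90:270];cv2.imwrite('pics/m5.png',np.hstack([cv2.resize(a,(480,320)),cv2.resize(c['pixels'][100:400,150:400,::-1],(267,320))]))
```

```text
clock 7.0 ee [ 0.5453 -0.1801  0.1054] travel [0.0003 0.0024 0.0004]
tool x yaw 109.72 tool y [ 0. -0. -1.] z [-0.941 -0.337 -0.   ] q [-0.319  0.135 -0.035  1.4    0.    -0.663] grip 0.225 F [ 0.9 -0.5 -2.3]
world yaw change 89.88459019660448 twist about tool y units -11.23557377457556  alt 11.26442622542444
collar z 0.07104739207652859
```

View pics/m5.png

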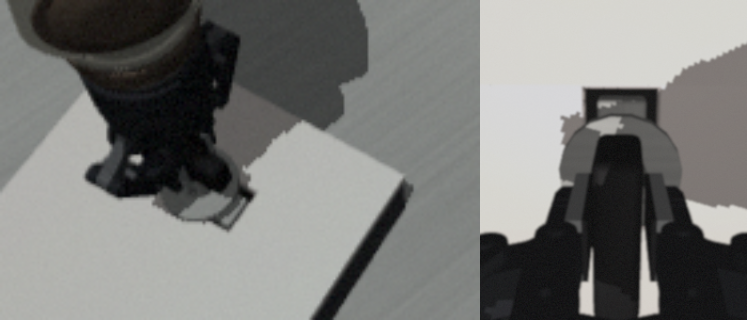

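The foot is inside the slot lengthwise, with the collar underside about 5 mm above the deck. I lower 2 mm to mid-play, then turn.

Request:
{"method": "arm_command", "body": {"targets": [{"travel": [0, 0.002, 0], "twist": 0, "fingers": 1}, {"travel": [0, 0.002, 0], "twist": 1, "fingers": 1}, {"travel": [0, 0.002, 0], "twist": 2, "fingers": 1}, {"travel": [0, 0.002, 0], "twist": 3, "fingers": 1}, {"travel": [0, 0.002, 0], "twist": 4, "fingers": 1}]}}

```text
clock: 7.6
ee_pos: [0.5451, -0.1801, 0.103]
ee_rot: [0.552, -0.552, -0.442, 0.442]
wrist_force: [0.2, 0.0, -2.3]
grip_width: 0.231
```

Request:
{"method": "arm_command", "body": {"targets": [{"travel": [0, 0, 0], "twist": 1, "fingers": 1}, {"travel": [0, 0, 0], "twist": 2, "fingers": 1}, {"travel": [0, 0, 0], "twist": 3, "fingers": 1}, {"travel": [0, 0, 0], "twist": 4, "fingers": 1}, {"travel": [0, 0, 0], "twist": 5, "fingers": 1}]}}

```text
clock: 8.1
ee_pos: [0.5451, -0.1801, 0.1029]
ee_rot: [0.67, -0.67, -0.227, 0.227]
wrist_force: [-0.0, -1.4, -3.1]
grip_width: 0.231
```

Request:
{"method": "arm_command", "body": {"targets": [{"travel": [0, 0, 0], "twist": 1, "fingers": 1}, {"travel": [0, 0, 0], "twist": 2, "fingers": 1}, {"travel": [0, 0, 0], "twist": 2.25, "fingers": 1}, {"travel": [0, 0, 0], "twist": 2.25, "fingers": 1}, {"travel": [0, 0, 0], "twist": 2.25, "fingers": 1}]}}

```text
clock: 8.6
ee_pos: [0.5451, -0.1801, 0.103]
ee_rot: [0.697, -0.697, -0.122, 0.122]
wrist_force: [-0.9, 0.7, -2.1]
grip_width: 0.231
```

Run:
```python
from h import *
plan([.5450,-.1800,.1005],19.6);print(monitor.get_obs()['ft_torque'])
snap('scene','s6');c=snap('wrist','w6');W=world(c)
z=W[...,2];print('collar z',np.median(z[225:240,245:260]))
a=cv2.imread('pics/s6.png')[220:340,90:270];cv2.imwrite('pics/m6.png',np.hstack([cv2.resize(a,(480,320)),cv2.resize(c['pixels'][100:400,150:400,::-1],(267,320))]))
```

```text
clock 8.6 ee [ 0.5451 -0.1801  0.103 ] travel [-0.0001  0.0025  0.0001]
tool x yaw 19.8 tool y [-0.  0. -1.] z [-0.339  0.941  0.   ] q [-0.319  0.136 -0.039  1.396 -0.     0.906] grip 0.231 F [-0.9  0.7 -2.1]
world yaw change -0.19682347209490558 twist about tool y units 0.024602934011863198  alt -22.475397065988137
[0.02230914 0.00789781 0.02139485]
collar z 0.0687988647271685
```

View pics/m6.png

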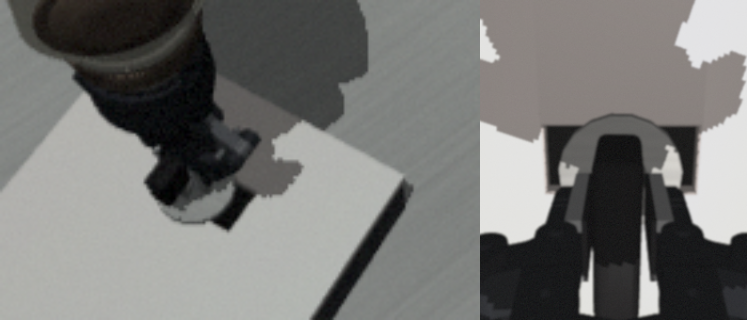

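The stop is now crosswise and the turn met no resistance. I lower 2.5 mm onto the deck and then release.

Request:
{"method": "arm_command", "body": {"targets": [{"travel": [0, 0.001, 0], "twist": 0, "fingers": 1}, {"travel": [0, 0.002, 0], "twist": 0, "fingers": 1}, {"travel": [0, 0.0025, 0], "twist": 0, "fingers": 1}, {"travel": [0, 0.0025, 0], "twist": 0, "fingers": 1}, {"travel": [0, 0.0025, 0], "twist": 0, "fingers": 1}]}}

```text
clock: 9.2
ee_pos: [0.5451, -0.1801, 0.1006]
ee_rot: [0.697, -0.697, -0.121, 0.121]
wrist_force: [-0.3, -0.0, -2.9]
grip_width: 0.225
```

Request:
{"method": "arm_command", "body": {"targets": [{"travel": [0, 0, 0], "twist": 0, "fingers": 0.3}, {"travel": [0, 0, 0], "twist": 0, "fingers": 0.0}, {"travel": [0, 0, 0], "twist": 0, "fingers": -0.2}, {"travel": [0, 0, 0], "twist": 0, "fingers": -0.2}, {"travel": [0, 0, 0], "twist": 0, "fingers": -0.2}]}}

```text
clock: 9.7
ee_pos: [0.5452, -0.1801, 0.1008]
ee_rot: [-0.697, 0.697, 0.121, -0.121]
wrist_force: [-0.6, 0.4, -0.1]
grip_width: 0.596
```

Released, with the opening at 0.6 and about zero force. I rise straight up, then back off to see.

Request:
{"method": "arm_command", "body": {"targets": [{"travel": [0, -0.01, 0], "twist": 0, "fingers": -0.2}, {"travel": [0, -0.03, 0], "twist": 0, "fingers": -0.2}, {"travel": [0, -0.06, 0], "twist": 0, "fingers": -0.2}, {"travel": [0, -0.1, 0], "twist": 0, "fingers": -0.2}, {"travel": [0, -0.14, 0], "twist": 0, "fingers": -0.2}]}}

```text
clock: 10.2
ee_pos: [0.5448, -0.18, 0.2427]
ee_rot: [-0.697, 0.697, 0.121, -0.121]
wrist_force: [0.9, 0.1, 0.1]
grip_width: 0.601
```

Request:
{"method": "arm_command", "body": {"targets": [{"travel": [-0.03, 0, 0.03], "twist": 0, "fingers": -0.2}, {"travel": [-0.06, 0, 0.06], "twist": 0, "fingers": -0.2}, {"travel": [-0.09, 0, 0.09], "twist": 0, "fingers": -0.2}, {"travel": [-0.12, 0, 0.12], "twist": 0, "fingers": -0.2}, {"travel": [-0.12, 0, 0.12], "twist": 0, "fingers": -0.2}]}}

```text
clock: 10.7
ee_pos: [0.3885, -0.1062, 0.2427]
ee_rot: [-0.696, 0.697, 0.122, -0.121]
wrist_force: [1.0, -0.7, 0.8]
grip_width: 0.602
```

Request:
{"method": "arm_command", "body": {"targets": [{"travel": [0, 0, 0], "twist": 0, "fingers": -0.2}, {"travel": [0, 0, 0], "twist": 0, "fingers": -0.2}, {"travel": [0, 0, 0], "twist": 0, "fingers": -0.2}, {"travel": [0, 0, 0], "twist": 0, "fingers": -0.2}, {"travel": [0, 0, 0], "twist": 0, "fingers": -0.2}]}}

```text
clock: 11.2
ee_pos: [0.392, -0.1078, 0.2403]
ee_rot: [0.697, -0.697, -0.121, 0.121]
wrist_force: [-0.2, -0.3, -1.0]
grip_width: 0.602
```

Run:
```python
from h import *
plan([.5450,-.1800,.1005],19.6)
c=snap('top','t7');s=snap('scene','s7')
cv2.imwrite('pics/m7.png',np.hstack([cv2.resize(s['pixels'][...,::-1],(400,300)),cv2.resize(c['pixels'][...,::-1],(400,300))]))
for n,c in(('top',c),('scene',s)):
    W=world(c);z=W[...,2];r=np.hypot(W[...,0]-.545,W[...,1]+.18)
    m=(r<.045)&(z>.112)&(z<.13);P=W[m]
    if len(P)>20: print(n,len(P),'handle top z',np.median(P[:,2]),cv2.minAreaRect((P[:,:2]*1000).astype(np.float32)))
    m=(r<.04)&(z>.0632)&(z<.075);P=W[m]
    if len(P)>20: print('collar',len(P),np.median(P[:,2]))
    for nm,a in(('tamper',None),):
        pass
c0=np.load('pics/top1.npz')['pixels'].astype(int);print('diff tamper',abs(c0-np.load('pics/t7.npz')['pixels'].astype(int))[225:270,228:270].mean(),'pot',abs(c0-np.load('pics/t7.npz')['pixels'].astype(int))[255:300,140:182].mean())
```

```text
clock 11.2 ee [ 0.392  -0.1078  0.2403] travel [ 0.1198  0.1396 -0.1196]
tool x yaw 19.7 tool y [-0.001  0.    -1.   ] z [-0.337  0.941  0.001] q [-0.268 -0.252 -0.144  1.68  -0.     0.959] grip 0.602 F [-0.2 -0.3 -1. ]
world yaw change -0.10494790662269793 twist about tool y units 0.013118488327837241  alt -22.486881511672163
top 261 handle top z 0.12173078517007503 ((545.305419921875, -182.4479522705078), (15.823304176330566, 60.6416130065918), 19.324310302734375)
collar 342 0.06602143814025634
scene 333 handle top z 0.12230176170608419 ((546.300048828125, -182.7744140625), (17.171655654907227, 60.2624626159668), 18.658533096313477)
collar 373 0.06685282114634417
diff tamper 7.917283950617284 pot 9.472663139329805
```

View pics/m7.png

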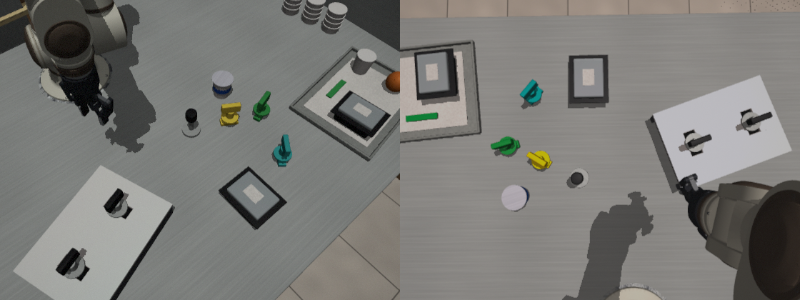

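The stop sits crosswise in the slot, parallel to the fixed one, with its collar top at 0.066 and its handle top at 0.122. It is about 3 mm from the slot centre and the angle error is about 1°. The tamper and pot look unmoved, and the arm is clear.

```bash
python3 -c "
from h import *
print(workorder.hand_in())"
```

```text
the job is handed in; nothing more can be done
None
```

The spare stop is fitted in the empty slot and locked crosswise, its collar on the deck. I handed the job in at about 11.3 s; `hand_in` gives no verdict.

I gripped the stop by its handle, lowered the foot lengthwise through the slot, turned it 90°, lowered it about 2.5 mm to the deck, then let go and backed the arm off.

**Lengthwise step:** with the foot through the slot, the collar's underside was about 5 mm above the deck. That puts `stop_mid` about 22 mm above the deck (limit 27 mm), with the gripper lined up with the slot to about 0.1°.

**Final checks, from the top and scene cameras:**
- **Height:** the collar top is at 66–67 mm and the handle top at 122 mm, which matches a collar seated on the deck.
- **Position:** the axis is about 3 mm from the slot centre (limit 15 mm).
- **Angle:** it is within about 1° of square across the slot (limit 17°).
- **Bystanders:** I judged the tamper and pot unmoved by eye in the final pictures. I did not re-measure them: a crude image difference was small but not zero (8–9 grey levels), which may be changed shadows or image noise.
- **Arm:** it was well clear of everything at hand-in.

No check failed. The two cameras agreed to about 1 mm.

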